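Nest the pot and count it

ROBOT

A 6-joint arm with a two-finger parallel gripper is mounted at the origin on the work surface. World frame = base frame: x ahead of the robot, y to its left, z up, the work surface at z = 0. Lengths are in mm, angles in degrees, forces in N, time in s.
With the tool pointing down it reaches from about 300 to 775 mm from the base axis. Payload 14.6 kg.
Tool frame: the origin (TCP) lies on the centre line of the jaws, within the pads' length; the fingertips stand 19 mm ahead of it and the grasp point (between the pads) is the TCP; z points along the fingers, y is the direction in which the jaws open and shut (so a half turn about z gives the same grasp; the last joint's range is limited). The gripper opens to 94 mm and grips with 3 to 60 N. Pads are 16 mm wide; open, the fingers measure 119 mm over their backs; the gripper's body (75 mm by 177 mm) begins 78 mm behind the grasp point.
Start: joints at [-77.727, 17.183, 87.147, -0, 75.671, -3.816], TCP at [152.412, -528.451, 204.346] pointing down, gripper open.
Joint ranges: [-173.82, 173.82], [-45.26, 126.66], [13.44, 144.39], [-59.66, 239.66], [0, 175.72], [-146.38, 146.38]. Speed limits (degrees/s): [127.2, 127.2, 147.25, 180, 180, 180].

INTERFACE

Orientations are given as a 3x3 rotation matrix whose columns are the frame's x, y, z axes.
In Python, from rig import manip gives the robot as it stands. The module is installed in compiled form; this text tells all that it offers.
- The arm moves only by the tool apply_moves, never from a script. Its argument "steps" is a list of rows, each an object with "dp": the shift along the tool's x, y, z in mm, a list of three; "dr": the turn, a rotation vector about the tool's x, y, z in degrees, a list of three; "claw": the gripper command: -1 is fully open, 1 is shut, values between are in proportion. A call has exactly 5 rows; each row is the pose to reach, as a shift and turn from the pose commanded when the call began, along the tool's axes at that moment; what a row does not reach only later rows make up. A row lasts 1/8 s, in which the tool goes at most 62.5 mm and 10.7 degrees, less where a joint would pass 70% of its speed; a pose out of reach is approached as far as the arm can. A call with a gripper value outside its range is refused whole. The fingers move at their own pace and stop on an object; "force" is the grip in N (left out, the last holds). Time passes only in rows, so rows that repeat a pose let the fingers close, or fill a call up. It gives the time, the measured TCP pose, the force and the opening at its end, in the units of the state.
- manip.sense(): the state, without advancing time (a new reading comes with each control period).
- manip.camera(name): name is "scene" or "top"; returns a dict with "img" (420x560x3 uint8, red, green, blue), "z_map" (420x560 float32, mm along the optical axis (not along the pixel's ray), 0 where there is no reading), "fx", "fy", "cx", "cy" (pixels), "R" (3x3) and "t" (3): a world point X has camera coordinates R X + t. Camera axes: x right, y down, z forward; pixel columns grow to the right and rows downward; lengths in mm; the calibration is good to about 2 mm. A picture is of the moment at which its call begins.
- manip.job_done(): hands the job in, once; it reports no verdict.
The state is a dict: "t": time; "qpos": joint angles; "qd": joint speeds; "effort": joint torques, N m; "ee_pos": TCP position; "tcp_rot": TCP orientation; "contact_force": force on the tool from outside, world axes, zero at the start; "ft_torque": the same for the moment, N m; "grip_width": finger opening in mm.
Only numpy, scipy, OpenCV 4.12 (cv2) and the standard library are available. Lean on these libraries where they do the work, as an engineer would, in place of code of your own. Each camera call takes 0.05 s, during which the arm holds its last target. There are 200 camera calls.

TASK

Stock-taking plant pots: pick up the single loose pot that matches the two in the stack and nest it upright and fully down into the top of that stack, and let go. Only then count it on the tally counter: swing the counter's sprung lever all the way to its stop, then release it so that it springs back to rest. Leave the stack standing where it is and do not disturb the big pot, the jar or the bottle.

Things in the scene. Friction and masses are not known exactly. Their poses are not given: they have to be found in the camera images.
- pot: The loose small plant pot: terracotta-coloured plastic, open top, 80 mm high, tapering from a 35 mm foot to a 24 mm high collar (66 mm outer diameter, z 56 to 80 mm) at the rim; mouth 57 mm inside, walls 2.5 mm, 40 g. Stands upright, in any of three places beside the big pot and the jar. Origin: centre of its underside, z up. Grip it from above across the collar.
- stack_low: The lower pot of the stack, same as the loose pot, standing on the bench. Origin at the centre of its underside, z up.
- stack_top: The upper pot of the stack, same as the loose pot, nested in the lower one: its collar rests on the lower rim, so its origin is 24 mm and its rim 104 mm above the bench. A pot nested in it sits 24 mm higher again (rim at 128 mm), with about 1.5 mm of side play. Origin at the centre of its underside, z up.
- counter: Bench tally counter, fixed: grey housing 120 x 120 mm, 45 mm high on a black rubber foot 132 mm square, number drums behind a window in its front (-x) face, a reset knob standing 16 mm out of its -y side, a swinging lever on top. Origin at the centre of its underside; z up.
- lever_pivot (a point): Point on the lever's upright pivot axis, 30 mm towards the counter's back (+x of the counter), 53 mm above the bench.
- lever_tab (a point): Centre of the black upright thumb tab at the lever's free end, 85 mm from the pivot axis, 74 mm above the bench. Tab: 10 mm thick along the swing, 26 mm wide along the lever, heights 53 to 95 mm, 8 mm clear of the housing's top. Site axes: x from the pivot outward along the lever, y along the swing towards the stop, z up.
- count_lever (a joint): Angle of the counter's lever (rad): 0 at rest, grows as the lever is swung counter-clockwise seen from above (from the counter's +y side past its front to its -y side), 1.2 at the stop. A spring returns it: about 1.2 N at the tab at rest, 5 N at the stop.
- big_pot: Bystander: larger pot of the same material, 104 mm rim diameter, 95 mm high. Origin at the centre of its underside.
- seed_jar: Bystander: closed glass jar with a metal cap, 64 mm diameter, 85 mm high. Origin at the centre of its underside.
- feed_bottle: Bystander: white plastic bottle, 68 mm diameter, 150 mm high. Origin at the centre of its underside.

How it is judged (in metres and radians):
On the way, in this order (a step that is already met when the one before it is completed fails the run):
1. the loose pot is nested upright and fully down in the stack's top pot, and let go (horizontal distance between pot and stack_top below 0.005 m and z of pot in the frame of stack_top between 0.019 and 0.029 m and angle between pot's own z axis and vertical below 0.1 rad and contact force between pot and the fingers below 0.1 N), for 0.2 s.
2. the counter's lever is swung to its stop (value of joint count_lever above 1.12 rad), for 0.1 s.
3. the lever is released and springs back to rest (value of joint count_lever below 0.08 rad), for 0.2 s.
At the end, for the whole second after the job is handed in: Loose pot nested in the top pot (axes within 5 mm, 19 to 29 mm above it, tilt under 0.1 rad), released, at rest; the two stack pots still nested likewise, upright on the bench within 40 mm of their start; lever back at rest (under 0.08 rad) (horizontal distance between pot and stack_top below 0.005 m and z of pot in the frame of stack_top between 0.019 and 0.029 m and angle between each of pot, stack_low's own z axis and vertical below 0.1 rad and horizontal distance between stack_top and stack_low below 0.005 m and z of stack_top in the frame of stack_low below 0.029 m and height (world z) of stack_low below 0.006 m and distance of stack_low from where it was at the start of the episode below 0.04 m and linear speed of pot below 0.02 m/s and value of joint count_lever below 0.08 rad); the robot touches nothing.
It fails at once if the lever is swung past half way (0.6 rad) while the pot is not yet in the stack (axes over 10 mm apart or over 35 mm above the pot below) (value of joint count_lever above 0.6 rad and (horizontal distance between pot and stack_top above 0.01 m or z of pot in the frame of stack_top above 0.035 m)).
It fails at once if a bystander is moved more than 40 mm or tipped over ((distance of big_pot from where it was at the start of the episode above 0.04 m or angle between big_pot's own z axis and vertical above 0.5 rad) or (distance of seed_jar from where it was at the start of the episode above 0.04 m or angle between seed_jar's own z axis and vertical above 0.5 rad) or (distance of feed_bottle from where it was at the start of the episode above 0.04 m or angle between feed_bottle's own z axis and vertical above 0.5 rad)).
It also fails if it takes over 59 s, if anything falls off the work surface, if the arm or the gripper's body presses on something with over 40 N, if the wrist force passes 120 N, or if a joint passes its speed limit or range.

## Working session

There is one attempt and no reset: what is moved stays moved. The work goes in short steps, Python scripts to look and compute and a tool call to move; the robot and the scene stay as the last step left them, time stands still between calls to the robot, and variables do not carry over. Pictures are saved under pics/ and viewed, about 8 in all and at most 12, crops included, and the job is handed in when it is done.

Besides the shell and the picture viewer there is one more tool, called after "Request:" as name(argument=value, ...), one argument or row to a line, values as JSON. apply_moves: Moves the arm, as the interface text tells. Its arguments: {"type":"object","properties":{"steps":{"type":"array","items":{"type":"object","properties":{"dp":{"type":"array","items":{"type":"number"}},"dr":{"type":"array","items":{"type":"number"}},"claw":{"type":"number"}}}},"force":{"type":"number"}},"required":["steps"]}

```bash
mkdir -p pics
cat > h.py <<'E'
import numpy as np, cv2
from rig import manip
def snap(n,f):
    c=manip.camera(n); cv2.imwrite(f'pics/{f}.png',c['img'][:,:,::-1]); np.savez(f'pics/{f}.npz',**c); return c
def world(c,u=None,v=None):
    z=c['z_map']; V,U=np.mgrid[0:z.shape[0],0:z.shape[1]]
    P=np.stack([(U-c['cx'])/c['fx']*z,(V-c['cy'])/c['fy']*z,z],-1)
    W=(P-c['t'])@c['R']; W[z==0]=np.nan
    return W
E
python3 - <<'E'
from h import *
a=snap('scene','s0');b=snap('top','t0')
cv2.imwrite('pics/t0b.png',cv2.resize(b['img'][:,:,::-1],(800,600)))
s=manip.sense();print(s['ee_pos'],np.round(s['tcp_rot'],3),s['grip_width'],s['t'],b['fx'],b['R'],b['t'])
E
```

```text
[ 152.34928539 -528.21967725  203.8431616 ] [[ 0.961  0.277 -0.   ]
 [ 0.277 -0.961  0.001]
 [ 0.    -0.001 -1.   ]] 93.94207463848454 0.1 536.7702037902029 [[ 0.01710686 -0.9998323  -0.00653722]
 [-0.98157441 -0.01554927 -0.19044658]
 [ 0.19031299  0.00967471 -0.98167579]] [ 108.00834796  544.26383531 1433.30215455]
```

View pics/s0.png

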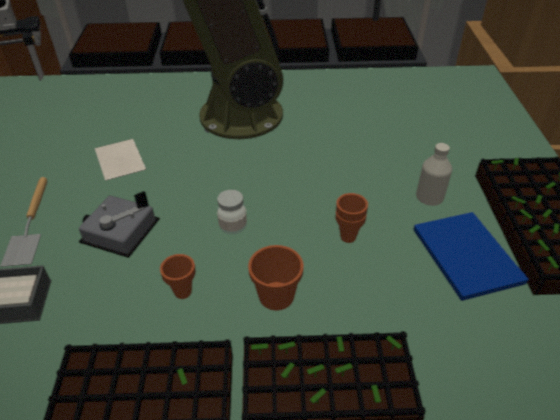

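View pics/t0.png

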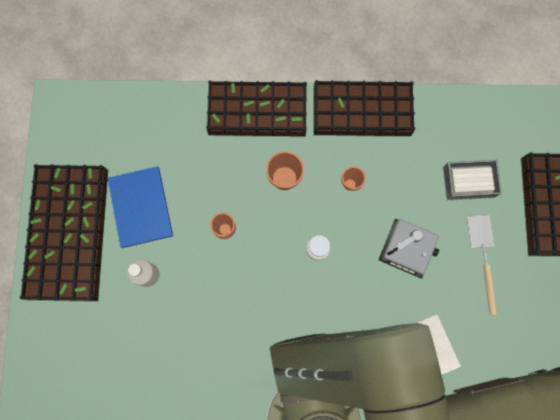

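Top view: loose pot at about (353,179), stack (223,226), big pot (285,170), jar (319,247), bottle (140,272), counter (410,248) with its tab near (393,252).

Run:
```python
from h import *
from scipy.optimize import least_squares
for f in ['t0','s0']:
    c=dict(np.load(f'pics/{f}.npz')); W=world(c)
    cen={'t0':{'pot':(353,179),'stack':(223,226),'big':(285,170),'jar':(319,247),'bot':(140,272)},'s0':{'pot':(178,268),'stack':(351,203),'big':(276,265),'jar':(231,205),'bot':(435,175)}}[f]
    for n,(u,v) in cen.items():
        r=32 if n in('big','bot','jar') else 20
        w=W[v-r:v+r,u-r:u+r].reshape(-1,3); w=w[np.isfinite(w[:,0])]
        zm=np.percentile(w[:,2],99.7)
        zt={'pot':80,'stack':104,'big':95,'jar':85,'bot':150}[n]
        q=w[abs(w[:,2]-zt)<5]
        lo,hi=np.percentile(q[:,:2],[1,99],axis=0)
        s=least_squares(lambda p:np.hypot(*(q[:,:2]-p[:2]).T)-p[2],[*q[:,:2].mean(0),30],loss='soft_l1').x
        print(f,n,zm.round(1),len(q),'fit',s.round(1),'bbox mid',((lo+hi)/2).round(1),(hi-lo).round(1))
    # counter
    u,v={'t0':(410,248),'s0':(118,222)}[f]
    w=W[v-42:v+42,u-45:u+45].reshape(-1,3); w=w[np.isfinite(w[:,0])]
    q=w[abs(w[:,2]-45)<4]; 
    print(f,'housing',len(q),cv2.minAreaRect(q[:,:2].astype(np.float32)))
    q=w[(w[:,2]>70)&(w[:,2]<110)]; print('tab',len(q),q.mean(0).round(1),cv2.minAreaRect(q[:,:2].astype(np.float32)))
c=dict(np.load('pics/t0.npz'))
cv2.imwrite('pics/c0.png',cv2.resize(c['img'][210:285,365:455,::-1],None,fx=7,fy=7,interpolation=cv2.INTER_CUBIC))
```

```text
t0 pot 85.5 131 fit [ 653.6 -101.6   30.5] bbox mid [ 654.  -102.1] [64.3 64.8]
t0 stack 109.5 138 fit [513.  252.3  30.4] bbox mid [512.9 251.9] [62.7 64.5]
t0 big 99.4 241 fit [670.3  87.5  49.1] bbox mid [670.3  87. ] [102.8 101.3]
t0 jar 90.8 311 fit [463.3  -7.6  20.1] bbox mid [463.6  -8.1] [51.7 53.3]
t0 bot 153.6 105 fit [384.3 467.4  10.6] bbox mid [385.2 467.3] [27.9 27.7]
t0 housing 1253 ((468.57330322265625, -268.07220458984375), (130.32510375976562, 121.67064666748047), 67.08108520507812)
tab 46 [ 454.7 -207.8   90.9] ((475.5324401855469, -235.9644775390625), (15.607498168945312, 103.16024017333984), 32.237850189208984)
s0 pot 82.1 302 fit [ 656.6 -103.    30.6] bbox mid [ 655.5 -103.4] [65.8 63.7]
s0 stack 105.7 234 fit [515.5 251.   30.7] bbox mid [514.7 250.8] [65.9 64.3]
s0 big 96.5 507 fit [673.2  86.3  49.3] bbox mid [672.1  86.3] [103.5 101.6]
s0 jar 87.1 364 fit [467.4  -8.8  20.5] bbox mid [466.   -9.2] [52.5 52.2]
s0 bot 150.4 100 fit [387.1 466.   11.3] bbox mid [387.2 466.2] [32.5 26.9]
s0 housing 1529 ((474.5119934082031, -264.7768859863281), (121.01239776611328, 120.5555648803711), 67.48733520507812)
tab 130 [ 458.7 -204.7   84.7] ((550.440185546875, -176.7520751953125), (212.96168518066406, 25.815717697143555), 17.035419464111328)
```

View pics/c0.png

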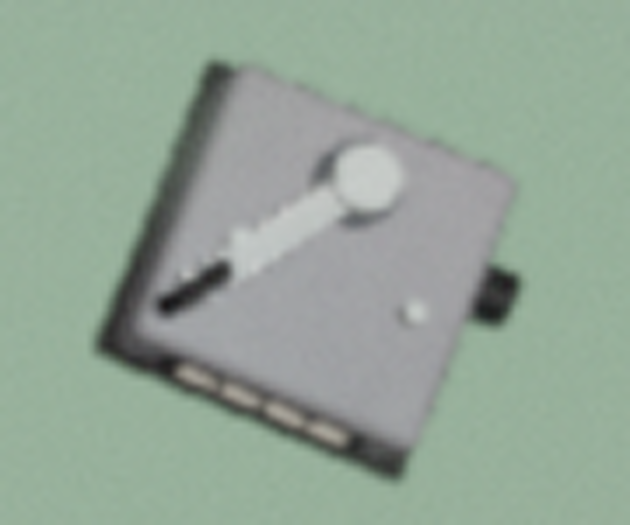

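Crop: counter front faces the robot (slightly turned), the lever runs from the pivot at about (368,178) to the tab at (195,290), and the knob is on the right. Heading to the pot.

Request:
apply_moves(
  steps=[
    {"dp": [55,-25,-10],"claw": -1},
    {"dp": [110,-50,-16],"claw": -1},
    {"dp": [165,-75,-16],"claw": -1},
    {"dp": [220,-99,-16],"claw": -1},
    {"dp": [275,-123,-16],"claw": -1},
  ],
  force=20,
)

```text
$.steps[0]: bad value
```

Request:
apply_moves(
  steps=[
    {"dp": [55,-25,0],"claw": -1},
    {"dp": [110,-50,0],"claw": -1},
    {"dp": [165,-75,0],"claw": -1},
    {"dp": [220,-99,0],"claw": -1},
    {"dp": [275,-123,0],"claw": -1},
  ],
)

```text
$.steps[0]: bad value
```

```bash
cat >> h.py <<'E'
def to(*T):
    s=manip.sense(); print('t',s['t'],'pos',np.round(s['ee_pos'],1),'d',np.round(s['tcp_rot'].T@(np.array(T)-s['ee_pos']),1),'F',np.round(s['contact_force'],1),'w',round(s['grip_width'],1)); return s
E
python3 -c "
from h import *
s=to(655,-102.5,220);print(s['tcp_rot'].round(4),s['qpos'])"
```

```text
t 0.1 pos [ 152.3 -528.2  203.8] d [ 600.9 -269.8  -15.8] F [ 0.5 -0.2  0.5] w 93.9
[[ 9.608e-01  2.771e-01 -2.000e-04]
 [ 2.771e-01 -9.608e-01  1.000e-03]
 [ 1.000e-04 -1.100e-03 -1.000e+00]] [-7.77285120e+01  1.72120241e+01  8.71772778e+01 -3.65013767e-04
  7.56719568e+01 -3.81631018e+00]
```

Rows need "dr".

Request:
apply_moves(
  steps=[
    {"dp": [55,-25,-10],"dr": [0,0,0],"claw": -1},
    {"dp": [110,-50,-16],"dr": [0,0,0],"claw": -1},
    {"dp": [165,-75,-16],"dr": [0,0,0],"claw": -1},
    {"dp": [220,-99,-16],"dr": [0,0,0],"claw": -1},
    {"dp": [275,-123,-16],"dr": [0,0,0],"claw": -1},
  ],
  force=20,
)

```text
t: 0.72
ee_pos: [383.7, -332.5, 220.3]
tcp_rot: [[0.961, 0.277, -0.0], [0.277, -0.961, 0.0], [-0.0, -0.0, -1.0]]
contact_force: [0.6, -0.5, -0.7]
grip_width: 94.0
```

Request:
apply_moves(
  steps=[
    {"dp": [55,-25,0],"dr": [0,0,0],"claw": -1},
    {"dp": [110,-50,0],"dr": [0,0,0],"claw": -1},
    {"dp": [165,-75,0],"dr": [0,0,0],"claw": -1},
    {"dp": [220,-99,0],"dr": [0,0,0],"claw": -1},
    {"dp": [275,-123,0],"dr": [0,0,0],"claw": -1},
  ],
)

```text
t: 1.35
ee_pos: [613.9, -138.1, 220.1]
tcp_rot: [[0.961, 0.277, -0.0], [0.277, -0.961, 0.0], [-0.0, -0.0, -1.0]]
contact_force: [0.5, -1.5, 0.7]
grip_width: 93.8
```

```bash
python3 -c "
from h import *
s=to(655,-102.5,220);print(s['tcp_rot'].round(4),s['qpos'])"
```

```text
t 1.35 pos [ 613.9 -138.1  220.1] d [ 49.3 -22.8   0.1] F [ 0.5 -1.5  0.7] w 93.8
[[ 9.608e-01  2.772e-01 -4.000e-04]
 [ 2.772e-01 -9.608e-01  1.000e-04]
 [-4.000e-04 -2.000e-04 -1.000e+00]] [-1.60111641e+01  2.69185661e+01  7.17179949e+01 -3.79147452e-03
  8.13876926e+01  5.78980404e+01]
```

Request:
apply_moves(
  steps=[
    {"dp": [51,-24,0],"dr": [0,0,0],"claw": -1},
    {"dp": [51,-24,40],"dr": [0,0,0],"claw": -1},
    {"dp": [51,-24,80],"dr": [0,0,0],"claw": -1},
    {"dp": [51,-24,95],"dr": [0,0,0],"claw": -1},
    {"dp": [51,-24,95],"dr": [0,0,0],"claw": -1},
  ],
)

```text
t: 1.98
ee_pos: [654.9, -102.6, 125.2]
tcp_rot: [[0.961, 0.277, -0.001], [0.277, -0.961, 0.0], [-0.001, -0.0, -1.0]]
contact_force: [-0.2, 0.9, 1.3]
grip_width: 93.8
```

```bash
python3 -c "
from h import *
s=to(655,-102.5,78);a=snap('scene','s1')
cv2.imwrite('pics/c1.png',cv2.resize(a['img'][170:320,110:260,::-1],None,fx=4,fy=4,interpolation=cv2.INTER_CUBIC))"
```

```text
t 1.975 pos [ 654.9 -102.6  125.2] d [ 0.2 -0.  47.2] F [-0.2  0.9  1.3] w 93.8
```

View pics/c1.png

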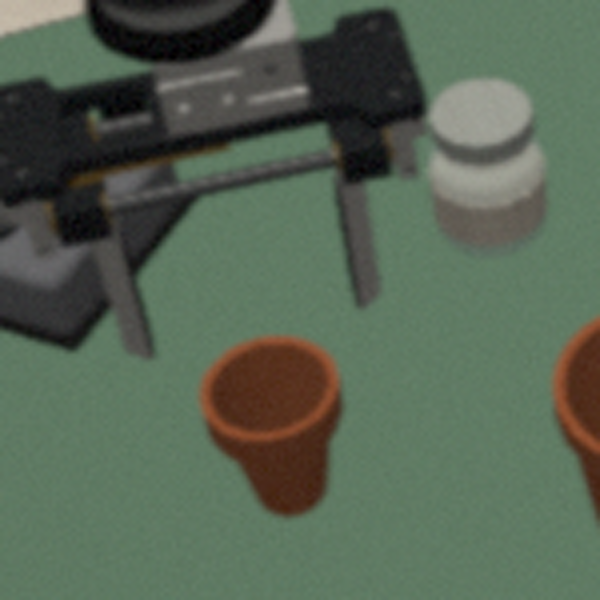

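```bash
python3 -c "
from h import *
c=dict(np.load('pics/s1.npz'))
for p in [(655,-102.5,106),(655,-102.5,80),(654.9-13,-102.6+45,106),(654.9+13,-102.6-45,106)]:
    q=c['R']@np.array(p)+c['t']; print(p,((q[0]/q[2]*c['fx']+c['cx']-110)*4).round(),((q[1]/q[2]*c['fy']+c['cy']-170)*4).round())
W=world(c); q=W[170:320,110:260].reshape(-1,3); print(np.nanmax(q[:,0]))
"
```

```text
(655, -102.5, 106) 263.0 348.0
(655, -102.5, 80) 271.0 384.0
(641.9, -57.599999999999994, 106) 360.0 325.0
(667.9, -147.6, 106) 163.0 371.0
728.3579222526575
```

```bash
python3 -c "
from h import *
c=dict(np.load('pics/s1.npz'));W=world(c)
for v in (235,238,241,244,246): print(v,[W[v,u].round(0).tolist() for u in (199,201,202)])
for v in (250,253,256,258): print(v,[W[v,u].round(0).tolist() for u in (141,143,145)])
"
```

```text
235 [[649.0, -53.0, 157.0], [650.0, -49.0, 159.0], [648.0, -48.0, 157.0]]
238 [[651.0, -54.0, 152.0], [651.0, -50.0, 151.0], [649.0, -48.0, 150.0]]
241 [[nan, nan, nan], [649.0, -51.0, 142.0], [649.0, -49.0, 142.0]]
244 [[649.0, -56.0, 133.0], [651.0, -52.0, 135.0], [649.0, -50.0, 133.0]]
246 [[528.0, -82.0, -1.0], [649.0, -53.0, 128.0], [647.0, -51.0, 125.0]]
250 [[678.0, -155.0, 153.0], [679.0, -151.0, 154.0], [677.0, -148.0, 152.0]]
253 [[680.0, -156.0, 147.0], [679.0, -153.0, 146.0], [679.0, -149.0, 145.0]]
256 [[679.0, -158.0, 138.0], [678.0, -154.0, 137.0], [679.0, -150.0, 138.0]]
258 [[559.0, -205.0, -0.0], [678.0, -155.0, 132.0], [676.0, -153.0, 129.0]]
```

Request:
apply_moves(
  steps=[
    {"dp": [0,0,30],"dr": [0,0,0],"claw": -1},
    {"dp": [0,0,47],"dr": [0,0,0],"claw": -1},
    {"dp": [0,0,47],"dr": [0,0,0],"claw": -1},
    {"dp": [0,0,47],"dr": [0,0,0],"claw": -1},
    {"dp": [0,0,47],"dr": [0,0,0],"claw": -1},
  ],
)

```text
t: 2.65
ee_pos: [655.5, -102.6, 79.6]
tcp_rot: [[0.961, 0.277, 0.002], [0.277, -0.961, -0.0], [0.002, 0.001, -1.0]]
contact_force: [0.8, -0.5, 0.4]
grip_width: 94.1
```

```bash
python3 -c "
from h import *
s=to(655,-102.5,78);a=snap('scene','s2')
cv2.imwrite('pics/c2.png',cv2.resize(a['img'][200:320,110:240,::-1],None,fx=5,fy=5,interpolation=cv2.INTER_CUBIC))"
```

```text
t 2.65 pos [ 655.5 -102.6   79.6] d [-0.5 -0.2  1.5] F [ 0.8 -0.5  0.4] w 94.1
```

View pics/c2.png

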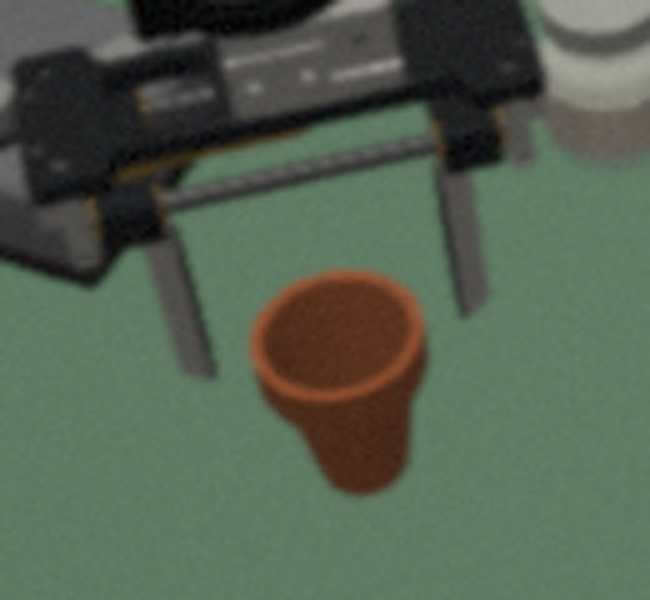

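The fingers straddle the pot, with tips at about (472,315) and (200,375), roughly at rim height and so higher than the stated 19 mm offset suggests. I'll check that with depth.

```bash
python3 -c "
from h import *
c=dict(np.load('pics/s2.npz'));W=world(c)
q=W[200:320,110:240].reshape(-1,3);q=q[np.isfinite(q[:,0])]
T=np.array([655.5,-102.6]);ax=np.array([.277,-.961]);n=np.array([.961,.277])
d=q[:,:2]-T;y=d@ax;x=d@n
m=(abs(abs(y)-55)<9)&(abs(x)<12)&(q[:,2]>20)
for s in (1,-1):
    k=m&(y*s>0);print(s,k.sum(),'z low',np.sort(q[k,2])[:12].round(0),'y',np.percentile(y[k],[2,98]).round(1),'x',np.percentile(x[k],[50,98]).round(1))
r=q[(np.hypot(*d.T)<36)&(q[:,2]>20)];print('rim',np.sort(r[:,2])[-20:].round(1))
"
```

```text
1 269 z low [79. 80. 82. 83. 83. 83. 84. 85. 85. 86. 86. 86.] y [47.4 63.2] x [ 8.1 10.5]
-1 308 z low [81. 82. 83. 83. 84. 84. 85. 85. 86. 86. 87. 87.] y [-62.6 -46.5] x [ 7.7 11.1]
rim [277.4 277.4 277.5 277.5 277.6 277.7 277.7 277.9 277.9 277.9 277.9 278.2
 278.3 278.3 278.4 278.4 278.6 279.  279.2 279.9]
```

Depth puts the fingertips level with the TCP (about z 80), not 19 mm ahead of it. I'll go by what is measured and descend another 20 mm so the tips sit at about z 60 on the collar.

Request:
apply_moves(
  steps=[
    {"dp": [0,0,18],"dr": [0,0,0],"claw": -1},
    {"dp": [0,0,18],"dr": [0,0,0],"claw": -1},
    {"dp": [0,0,18],"dr": [0,0,0],"claw": 1},
    {"dp": [0,0,18],"dr": [0,0,0],"claw": 1},
    {"dp": [0,0,18],"dr": [0,0,0],"claw": 1},
  ],
  force=15,
)

```text
t: 3.32
ee_pos: [655.2, -102.5, 60.6]
tcp_rot: [[0.961, 0.277, 0.0], [0.277, -0.961, -0.0], [0.0, 0.0, -1.0]]
contact_force: [-0.0, -0.4, 0.8]
grip_width: 67.7
```

Request:
apply_moves(
  steps=[
    {"dp": [0,0,0],"dr": [0,0,0],"claw": 1},
    {"dp": [0,0,0],"dr": [0,0,0],"claw": 1},
    {"dp": [0,0,0],"dr": [0,0,0],"claw": 1},
    {"dp": [0,0,-10],"dr": [0,0,0],"claw": 1},
    {"dp": [0,0,-20],"dr": [0,0,0],"claw": 1},
  ],
)

```text
t: 3.95
ee_pos: [655.1, -102.5, 81.2]
tcp_rot: [[0.961, 0.277, 0.0], [0.277, -0.961, -0.0], [0.0, 0.0, -1.0]]
contact_force: [0.3, -0.3, -0.6]
grip_width: 67.3
```

```bash
python3 -c "
from h import *
s=to(655,-102.5,220);a=snap('scene','s3')
cv2.imwrite('pics/c3.png',cv2.resize(a['img'][180:320,110:240,::-1],None,fx=4,fy=4,interpolation=cv2.INTER_CUBIC))"
```

```text
t 3.95 pos [ 655.1 -102.5   81.2] d [-1.000e-01  0.000e+00 -1.388e+02] F [ 0.3 -0.3 -0.6] w 67.3
```

View pics/c3.png

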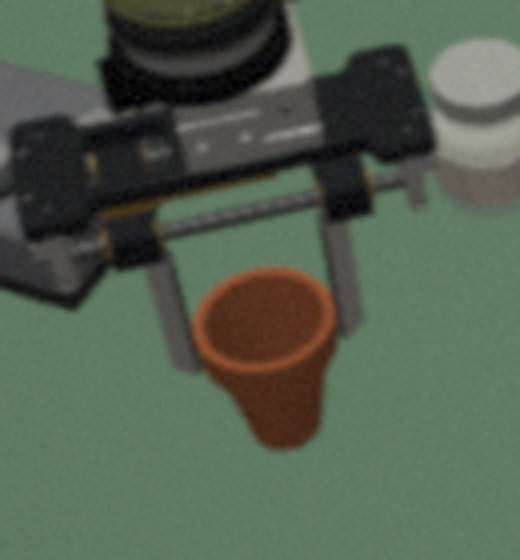

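The pot is gripped across the collar, rim at about (265,320), upright and off the bench. Lifting and carrying it to the stack.

Request:
apply_moves(
  steps=[
    {"dp": [0,0,-50],"dr": [0,0,0],"claw": 1},
    {"dp": [0,0,-100],"dr": [0,0,0],"claw": 1},
    {"dp": [-2,-20,-138],"dr": [0,0,0],"claw": 1},
    {"dp": [-6,-60,-138],"dr": [0,0,0],"claw": 1},
    {"dp": [-11,-110,-138],"dr": [0,0,0],"claw": 1},
  ],
)

```text
t: 4.62
ee_pos: [613.5, 0.8, 219.0]
tcp_rot: [[0.961, 0.276, 0.001], [0.276, -0.961, -0.0], [0.001, 0.0, -1.0]]
contact_force: [0.3, -0.1, -0.5]
grip_width: 67.3
```

Request:
apply_moves(
  steps=[
    {"dp": [-5,-50,0],"dr": [0,0,0],"claw": 1},
    {"dp": [-10,-100,0],"dr": [0,0,0],"claw": 1},
    {"dp": [-15,-150,0],"dr": [0,0,0],"claw": 1},
    {"dp": [-20,-200,0],"dr": [0,0,0],"claw": 1},
    {"dp": [-24,-240,0],"dr": [0,0,0],"claw": 1},
  ],
)

```text
t: 5.25
ee_pos: [523.5, 225.8, 218.9]
tcp_rot: [[0.961, 0.278, 0.001], [0.278, -0.961, 0.0], [0.001, -0.0, -1.0]]
contact_force: [0.1, -0.3, 0.3]
grip_width: 67.3
```

Request:
apply_moves(
  steps=[
    {"dp": [-2,-20,0],"dr": [0,0,0],"claw": 1},
    {"dp": [-2,-29,0],"dr": [0,0,0],"claw": 1},
    {"dp": [-2,-29,20],"dr": [0,0,0],"claw": 1},
    {"dp": [-2,-29,30],"dr": [0,0,0],"claw": 1},
    {"dp": [-2,-29,30],"dr": [0,0,0],"claw": 1},
  ],
)

```text
t: 5.88
ee_pos: [514.6, 250.7, 187.8]
tcp_rot: [[0.961, 0.276, -0.001], [0.276, -0.961, -0.0], [-0.001, 0.0, -1.0]]
contact_force: [0.3, 0.9, -0.1]
grip_width: 67.5
```

Run:
```python
from h import *
s=to(514.3,251.5,190);a=snap('scene','s4');W=world(a)
cv2.imwrite('pics/c4.png',cv2.resize(a['img'][110:260,280:430,::-1],None,fx=4,fy=4,interpolation=cv2.INTER_CUBIC))
from scipy.optimize import least_squares
q=W.reshape(-1,3);q=q[np.isfinite(q[:,0])];T=s['ee_pos']
img=a['img'].reshape(-1,3)[np.isfinite(W.reshape(-1,3)[:,0])].astype(int)
red=(img[:,0]>img[:,2]*1.5)&(img[:,0]>img[:,1]*1.25)
for z in (T[2]+20,104): 
    k=red&(abs(q[:,2]-z)<6)&(np.hypot(*(q[:,:2]-T[:2]).T)<45); r=q[k]
    f=least_squares(lambda p:np.hypot(*(r[:,:2]-p[:2]).T)-p[2],[*T[:2],31],loss='soft_l1').x; print(z,len(r),f.round(1))
```

```text
t 5.875 pos [514.6 250.7 187.8] d [-0.1 -0.8 -2.2] F [ 0.3  0.9 -0.1] w 67.5
207.83450797379217 237 [516.  249.8  30.6]
104 184 [516.1 250.4  30.4]
```

View pics/c4.png

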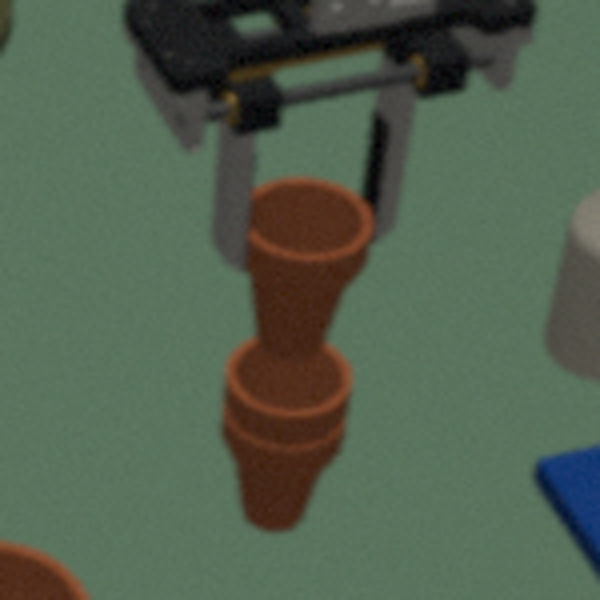

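Held pot's rim (310,218) and the stack's mouth (290,378) are coaxial to within 1 mm. Lowering.

Request:
apply_moves(
  steps=[
    {"dp": [0,-0.5,20],"dr": [0,0,0],"claw": 1},
    {"dp": [0,-0.5,38],"dr": [0,0,0],"claw": 1},
    {"dp": [0,-0.5,50],"dr": [0,0,0],"claw": 1},
    {"dp": [0,-0.5,60],"dr": [0,0,0],"claw": 1},
    {"dp": [0,-0.5,66],"dr": [0,0,0],"claw": 1},
  ],
)

```text
t: 6.55
ee_pos: [514.4, 251.9, 121.9]
tcp_rot: [[0.961, 0.277, -0.0], [0.277, -0.961, -0.0], [-0.0, 0.0, -1.0]]
contact_force: [0.1, -0.4, -0.1]
grip_width: 67.5
```

Request:
apply_moves(
  steps=[
    {"dp": [0,0,3],"dr": [0,0,0],"claw": 1},
    {"dp": [0,0,6],"dr": [0,0,0],"claw": 1},
    {"dp": [0,0,8],"dr": [0,0,0],"claw": 1},
    {"dp": [0,0,10],"dr": [0,0,0],"claw": 1},
    {"dp": [0,0,10],"dr": [0,0,0],"claw": 1},
  ],
)

```text
t: 7.18
ee_pos: [514.3, 251.9, 112.3]
tcp_rot: [[0.961, 0.277, -0.0], [0.277, -0.961, -0.0], [-0.0, 0.0, -1.0]]
contact_force: [-0.6, -0.5, 0.3]
grip_width: 67.2
```

Request:
apply_moves(
  steps=[
    {"dp": [0,0,1],"dr": [0,0,0],"claw": 1},
    {"dp": [0,0,2],"dr": [0,0,0],"claw": 1},
    {"dp": [0,0,3],"dr": [0,0,0],"claw": 1},
    {"dp": [0,0,4],"dr": [0,0,0],"claw": 1},
    {"dp": [0,0,4],"dr": [0,0,0],"claw": 1},
  ],
)

```text
t: 7.8
ee_pos: [514.5, 252.0, 108.6]
tcp_rot: [[0.961, 0.277, 0.001], [0.277, -0.961, 0.0], [0.001, -0.0, -1.0]]
contact_force: [0.1, -0.2, 4.2]
grip_width: 67.4
```

A 4 N upward contact at the expected height means it is seated. Release and rise.

Request:
apply_moves(
  steps=[
    {"dp": [0,0,0],"dr": [0,0,0],"claw": -0.7},
    {"dp": [0,0,0],"dr": [0,0,0],"claw": -0.8},
    {"dp": [0,0,0],"dr": [0,0,0],"claw": -0.9},
    {"dp": [0,0,0],"dr": [0,0,0],"claw": -0.9},
    {"dp": [0,0,0],"dr": [0,0,0],"claw": -0.9},
  ],
)

```text
t: 8.43
ee_pos: [514.3, 251.9, 108.3]
tcp_rot: [[0.961, 0.277, -0.0], [0.277, -0.961, -0.0], [-0.0, 0.0, -1.0]]
contact_force: [-0.4, -0.2, 0.4]
grip_width: 89.2
```

Request:
apply_moves(
  steps=[
    {"dp": [0,0,-10],"dr": [0,0,0],"claw": -0.9},
    {"dp": [0,0,-30],"dr": [0,0,0],"claw": -0.9},
    {"dp": [0,0,-60],"dr": [0,0,0],"claw": -0.9},
    {"dp": [0,0,-110],"dr": [0,0,0],"claw": -0.9},
    {"dp": [0,0,-110],"dr": [0,0,0],"claw": -0.9},
  ],
)

```text
t: 9.05
ee_pos: [515.6, 252.4, 223.0]
tcp_rot: [[0.961, 0.277, 0.007], [0.277, -0.961, 0.003], [0.007, -0.001, -1.0]]
contact_force: [0.5, 0.1, -0.4]
grip_width: 89.1
```

Run:
```python
from h import *
s=to(514.3,251.5,190);a=snap('scene','s5');W=world(a)
cv2.imwrite('pics/c5.png',cv2.resize(a['img'][110:260,280:430,::-1],None,fx=4,fy=4,interpolation=cv2.INTER_CUBIC))
q=W[150:260,300:400].reshape(-1,3); q=q[np.hypot(*(q[:,:2]-[514.5,252]).T)<40]; q=q[q[:,2]<160];print(np.sort(q[:,2])[-40::6])
r=q[abs(q[:,2]-129)<5];print(np.percentile(r,[1,99],axis=0).mean(0))
print(s['qpos'].round(1))
```

```text
t 9.05 pos [515.6 252.4 223. ] d [-1.7  0.6 33. ] F [ 0.5  0.1 -0.4] w 89.1
[128.33984725 128.41404226 128.67233688 128.77160446 128.9378992
 129.29448302 130.519583  ]
[514.81516838 251.18223077 127.353371  ]
[22.4 19.3 81.9 -0.  78.4 96.3]
```

View pics/c5.png

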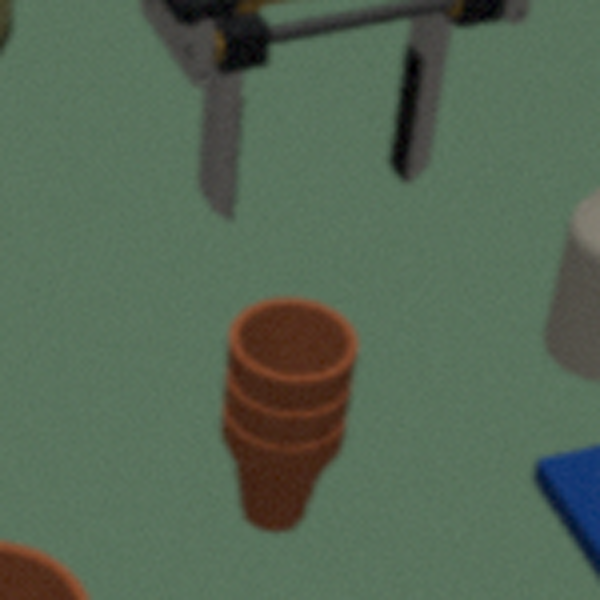

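Three nested pots, rim at about (293,340) and z 128, axis at (514.8,251.2). It is seated and released. Next, refine the tab and pivot for the lever.

Run:
```python
from h import *
for n in ('scene','top'):
    a=snap(n,n+'6');W=world(a).reshape(-1,3);I=a['img'].reshape(-1,3).astype(int)
    m=(W[:,2]>65)&(W[:,2]<102)&(np.hypot(W[:,0]-457,W[:,1]+205)<28)&(I.max(1)<80)
    q=W[m][:,:2];mu=np.median(q,axis=0);e,v=np.linalg.eigh(np.cov(q.T))
    print(n,m.sum(),'tab',mu.round(1),cv2.minAreaRect(q.astype(np.float32)),np.median(W[m,2]))
    m=(np.hypot(W[:,0]-500,W[:,1]+277)<25)&(W[:,2]>50)&(W[:,2]<80)&(I.min(1)>95)
    q=W[m];zt=np.percentile(q[:,2],60);print('pivot',m.sum(),np.median(q,axis=0).round(1),np.percentile(q,[3,97],axis=0).round(0).tolist())
a=dict(np.load('pics/scene6.npz'))
cv2.imwrite('pics/c6.png',cv2.resize(a['img'][175:265,65:175,::-1],None,fx=6,fy=6,interpolation=cv2.INTER_CUBIC))
```

```text
scene 146 tab [ 457.9 -205.4] ((455.8198547363281, -205.88815307617188), (13.217639923095703, 25.34316062927246), 36.70424270629883) 83.18822945909592
pivot 99 [ 496.8 -275.    63. ] [[486.0, -288.0, 56.0], [510.0, -257.0, 66.0]]
top 23 tab [ 450.5 -200.1] ((451.716796875, -203.3865966796875), (6.3210062980651855, 21.89815902709961), 29.660181045532227) 93.46579240774544
pivot 127 [ 496.8 -272.9   61. ] [[483.0, -288.0, 50.0], [516.0, -258.0, 70.0]]
```

View pics/c6.png

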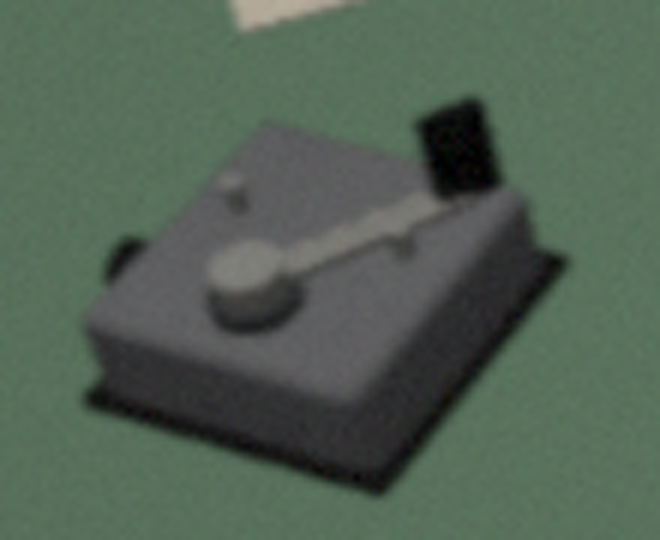

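Crop: the tab stands at (458,148), the pivot at (250,280), lever at rest. Tab is about (455,-205) and pivot about (500,-276), so the lever heading is 122°. Moving behind the tab with the fingers shut.

Request:
apply_moves(
  steps=[
    {"dp": [-19,48,0],"dr": [0,0,0],"claw": 0},
    {"dp": [-38,98,0],"dr": [0,0,0],"claw": 1},
    {"dp": [-58,150,0],"dr": [0,0,0],"claw": 1},
    {"dp": [-77,200,0],"dr": [0,0,0],"claw": 1},
    {"dp": [-96,250,0],"dr": [0,0,0],"claw": 1},
  ],
)

```text
t: 9.82
ee_pos: [490.5, -16.5, 217.4]
tcp_rot: [[0.961, 0.277, -0.002], [0.277, -0.961, 0.0], [-0.002, -0.001, -1.0]]
contact_force: [0.4, 0.3, -0.2]
grip_width: 42.7
```

Request:
apply_moves(
  steps=[
    {"dp": [-19,50,0],"dr": [0,0,-4],"claw": 1},
    {"dp": [-38,98,0],"dr": [0,0,-8],"claw": 1},
    {"dp": [-55,140,0],"dr": [0,0,-12],"claw": 1},
    {"dp": [-63.5,164,0],"dr": [0,0,-16.2],"claw": 1},
    {"dp": [-63.5,164,20],"dr": [0,0,-16.2],"claw": 1},
  ],
)

```text
t: 10.45
ee_pos: [475.5, -191.8, 197.8]
tcp_rot: [[0.846, 0.533, 0.0], [0.533, -0.846, -0.0], [-0.0, 0.0, -1.0]]
contact_force: [1.3, -0.1, -0.9]
grip_width: 0.4
```

```bash
python3 -c "
from h import *
s=to(476,-190.5,76);print(s['tcp_rot'].round(3),s['qpos'])"
```

```text
t 10.45 pos [ 475.5 -191.8  197.8] d [  1.1  -0.8 121.8] F [ 1.3 -0.1 -0.9] w 0.4
[[ 0.846  0.533  0.   ]
 [ 0.533 -0.846 -0.   ]
 [-0.     0.    -1.   ]] [-2.60512779e+01  1.27454213e+01  9.36266800e+01 -6.82037136e-03
  7.36203726e+01  3.17347237e+01]
```

Request:
apply_moves(
  steps=[
    {"dp": [2,-1,40],"dr": [0,0,0],"claw": 1},
    {"dp": [2,-1,80],"dr": [0,0,0],"claw": 1},
    {"dp": [2,-1,110],"dr": [0,0,0],"claw": 1},
    {"dp": [2,-1,122],"dr": [0,0,0],"claw": 1},
    {"dp": [2,-1,122],"dr": [0,0,0],"claw": 1},
  ],
)

```text
t: 11.08
ee_pos: [476.7, -188.0, 75.9]
tcp_rot: [[0.845, 0.534, -0.001], [0.534, -0.845, 0.001], [-0.001, -0.001, -1.0]]
contact_force: [0.2, -0.7, 0.5]
grip_width: 0.3
```

Run:
```python
from h import *
s=to(476,-190.5,76)
a=snap('scene','s7')
cv2.imwrite('pics/c7.png',cv2.resize(a['img'][130:265,65:200,::-1],None,fx=4,fy=4,interpolation=cv2.INTER_CUBIC))
# arc plan in the present tool frame
P=np.array([500,-276.]);p0=s['ee_pos'];R=s['tcp_rot'];th0=np.deg2rad(122.3)
for d in np.arange(0,76,6):
    t=th0+np.deg2rad(d);u=np.array([np.cos(t),np.sin(t)]);T=np.array([-u[1],u[0]])
    q=P+84*u-13*T
    print(d,(R.T@np.array([*(q-p0[:2]),0])).round(1))
```

```text
t 11.075 pos [ 476.7 -188.    75.9] d [-1.9  1.7 -0.1] F [ 0.2 -0.7  0.5] w 0.3
0 [-14.3   2.8   0. ]
6 [-23.1   1.9   0. ]
12 [-32.   2.   0.]
18 [-40.9   2.9   0. ]
24 [-49.6   4.8   0. ]
30 [-58.    7.6   0. ]
36 [-66.2  11.2   0. ]
42 [-73.8  15.7   0. ]
48 [-81.  21.   0.]
54 [-87.6  26.9   0. ]
60 [-93.5  33.6   0. ]
66 [-98.7  40.8   0. ]
72 [-103.2   48.5    0. ]
```

View pics/c7.png

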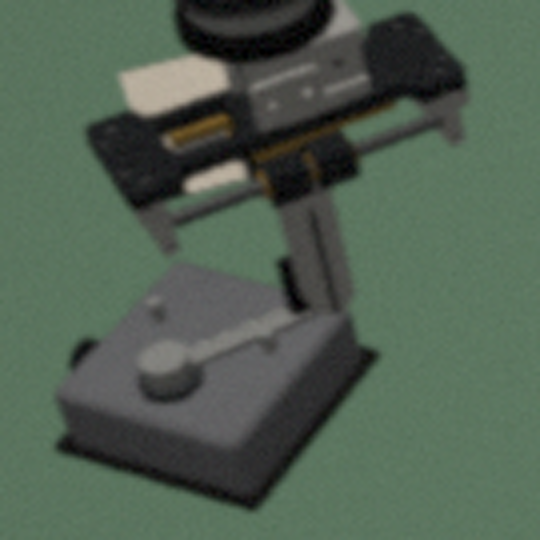

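Shut fingers stand at (320,290) just on the clockwise side of the tab, clear of the housing. Swinging the lever along its arc.

Request:
apply_moves(
  steps=[
    {"dp": [-14,2.8,0],"dr": [0,0,0],"claw": 1},
    {"dp": [-26,1.9,0],"dr": [0,0,-8],"claw": 1},
    {"dp": [-38,2.5,0],"dr": [0,0,-16],"claw": 1},
    {"dp": [-49.6,4.8,0],"dr": [0,0,-24],"claw": 1},
    {"dp": [-60.8,8.8,0],"dr": [0,0,-32],"claw": 1},
  ],
)

```text
t: 11.75
ee_pos: [429.9, -228.7, 77.4]
tcp_rot: [[0.43, 0.903, 0.002], [0.903, -0.43, -0.0], [0.0, 0.002, -1.0]]
contact_force: [4.4, 2.1, -0.1]
grip_width: 0.4
```

Run:
```python
from h import *
s=to(476,-190.5,76)
P=np.array([500,-276.]);p0=s['ee_pos'];R=s['tcp_rot'];th0=np.deg2rad(122.3)
print(R.round(3))
for d in np.arange(24,78,6):
    t=th0+np.deg2rad(d);u=np.array([np.cos(t),np.sin(t)]);T=np.array([-u[1],u[0]])
    print(d,(R.T@np.array([*(P+84*u-13*T-p0[:2]),0])).round(1))
```

```text
t 11.75 pos [ 429.9 -228.7   77.4] d [54.3 25.2  1.4] F [ 4.4  2.1 -0.1] w 0.4
[[ 0.43   0.903  0.002]
 [ 0.903 -0.43  -0.   ]
 [ 0.     0.002 -1.   ]]
24 [12.3  2.3  0. ]
30 [3.7 0.2 0. ]
36 [-5.1 -1.1 -0. ]
42 [-14.   -1.4  -0. ]
48 [-22.9  -0.8  -0. ]
54 [-31.6   0.8  -0. ]
60 [-40.2   3.2  -0. ]
66 [-48.4   6.6  -0. ]
72 [-56.3  10.7  -0. ]
```

Request:
apply_moves(
  steps=[
    {"dp": [-11,-1.4,0],"dr": [0,0,-8],"claw": 1},
    {"dp": [-22.9,-0.8,0],"dr": [0,0,-16],"claw": 1},
    {"dp": [-34.5,1.5,0],"dr": [0,0,-24],"claw": 1},
    {"dp": [-44,4.7,0],"dr": [0,0,-32],"claw": 1},
    {"dp": [-49,7,0],"dr": [0,0,-36],"claw": 1},
  ],
)

```text
t: 12.38
ee_pos: [414.6, -275.9, 77.2]
tcp_rot: [[-0.181, 0.983, 0.0], [0.983, 0.181, 0.0], [0.0, 0.0, -1.0]]
contact_force: [-1.9, 3.6, 2.3]
grip_width: 0.1
```

Run:
```python
from h import *
s=to(476,-190.5,76)
P=np.array([500,-276.]);p0=s['ee_pos'];R=s['tcp_rot'];th0=np.deg2rad(122.3)
print(R.round(3), s['qpos'].round(0), 'along tool F',(R.T@s['contact_force']).round(1))
for d in np.arange(62,78,2):
    t=th0+np.deg2rad(d);u=np.array([np.cos(t),np.sin(t)]);T=np.array([-u[1],u[0]])
    print(d,(R.T@np.array([*(P+84*u-13*T-p0[:2]),0])).round(1))
```

```text
t 12.375 pos [ 414.6 -275.9   77.2] d [72.8 75.9  1.2] F [-1.9  3.6  2.3] w 0.1
[[-0.181  0.983  0.   ]
 [ 0.983  0.181  0.   ]
 [ 0.     0.    -1.   ]] [-38.  19. 103.   0.  58. -48.] along tool F [ 3.9 -1.2 -2.3]
62 [6.3 1.9 0. ]
64 [3.4 1.2 0. ]
66 [0.5 0.5 0. ]
68 [-2.4  0.  -0. ]
70 [-5.4 -0.4 -0. ]
72 [-8.3 -0.7 -0. ]
74 [-11.3  -0.9  -0. ]
76 [-14.2  -1.   -0. ]
```

Request:
apply_moves(
  steps=[
    {"dp": [-1.5,0,0],"dr": [0,0,-1],"claw": 1},
    {"dp": [-3,0,0],"dr": [0,0,-2],"claw": 1},
    {"dp": [-4,0,0],"dr": [0,0,-3],"claw": 1},
    {"dp": [-4.5,0,0],"dr": [0,0,-3],"claw": 1},
    {"dp": [-4.5,0,0],"dr": [0,0,-3],"claw": 1},
  ],
)

```text
t: 13.0
ee_pos: [416.1, -279.6, 76.4]
tcp_rot: [[-0.23, 0.973, -0.0], [0.973, 0.23, 0.0], [0.0, -0.0, -1.0]]
contact_force: [-4.3, 4.0, 2.1]
grip_width: 0.2
```

Request:
apply_moves(
  steps=[
    {"dp": [-1,0,0],"dr": [0,0,0],"claw": 1},
    {"dp": [-2,0,0],"dr": [0,0,0],"claw": 1},
    {"dp": [-2,0,0],"dr": [0,0,0],"claw": 1},
    {"dp": [-2,0,0],"dr": [0,0,0],"claw": 1},
    {"dp": [-2,0,0],"dr": [0,0,0],"claw": 1},
  ],
)

```text
t: 13.62
ee_pos: [416.2, -280.6, 76.3]
tcp_rot: [[-0.23, 0.973, -0.001], [0.973, 0.23, 0.002], [0.002, -0.001, -1.0]]
contact_force: [-6.0, 11.0, 6.1]
grip_width: 0.2
```

Run:
```python
from h import *
s=to(416,-279.6,76); print((s['tcp_rot'].T@s['contact_force']).round(1))
a=snap('scene','s8')
cv2.imwrite('pics/c8.png',cv2.resize(a['img'][130:265,45:180,::-1],None,fx=4,fy=4,interpolation=cv2.INTER_CUBIC))
```

```text
t 13.625 pos [ 416.2 -280.6   76.3] d [1.  0.  0.3] F [-6.  11.   6.1] w 0.2
[12.1 -3.4 -6. ]
```

View pics/c8.png

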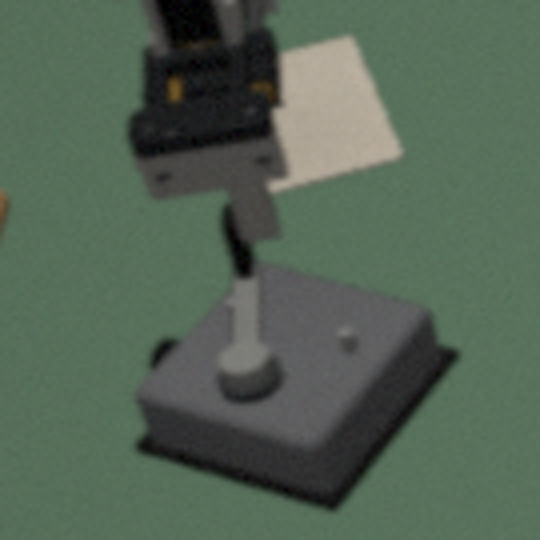

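The lever lies against its stop pin (232,300) and the push force jumped to 12 N, so it is at the stop. Lift straight off to let it spring back.

Request:
apply_moves(
  steps=[
    {"dp": [2,0,0],"dr": [0,0,0],"claw": 1},
    {"dp": [2,0,-50],"dr": [0,0,0],"claw": 1},
    {"dp": [2,0,-100],"dr": [0,0,0],"claw": 1},
    {"dp": [2,0,-130],"dr": [0,0,0],"claw": 1},
    {"dp": [2,0,-130],"dr": [0,0,0],"claw": 1},
  ],
)

```text
t: 14.3
ee_pos: [417.1, -280.5, 208.5]
tcp_rot: [[-0.23, 0.973, 0.004], [0.973, 0.23, -0.004], [-0.004, 0.003, -1.0]]
contact_force: [-0.7, -0.0, -0.4]
grip_width: 0.5
```

Request:
apply_moves(
  steps=[
    {"dp": [0,0,0],"dr": [0,0,0],"claw": 1},
    {"dp": [0,0,0],"dr": [0,0,0],"claw": 1},
    {"dp": [0,0,0],"dr": [0,0,0],"claw": 1},
    {"dp": [0,0,0],"dr": [0,0,0],"claw": 1},
    {"dp": [0,0,0],"dr": [0,0,0],"claw": 1},
  ],
)

```text
t: 14.92
ee_pos: [416.1, -279.7, 206.2]
tcp_rot: [[-0.23, 0.973, -0.0], [0.973, 0.23, 0.0], [0.0, -0.0, -1.0]]
contact_force: [-0.3, 0.6, -0.7]
grip_width: 0.5
```

Run:
```python
from h import *
to(416,-279.6,76)
a=snap('scene','s9');W=world(a).reshape(-1,3);I=a['img'].reshape(-1,3).astype(int)
m=(W[:,2]>65)&(W[:,2]<102)&(np.hypot(W[:,0]-457,W[:,1]+205)<28)&(I.max(1)<80)
q=W[m][:,:2];print(m.sum(),np.median(q,axis=0))
cv2.imwrite('pics/s9c.png',a['img'][100:300,:,::-1])
```

```text
t 14.925 pos [ 416.1 -279.7  206.2] d [ 1.000e-01 -1.000e-01  1.302e+02] F [-0.3  0.6 -0.7] w 0.5
144 [ 457.52391632 -205.36129422]
```

View pics/s9c.png

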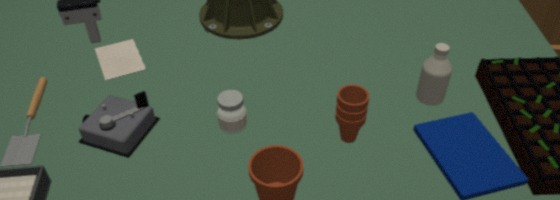

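The lever is back at rest (tab at (141,100), the same position as before), the stack of three stands at (351,112), and the bystanders are in place.

```bash
python3 -c "
from rig import manip
print(manip.job_done())"
```

```text
the job is handed in; nothing more can be done
None
```

The job is done and handed in. I nested the loose pot in the stack and let go. Then I swung the counter lever to its stop and lifted off so it sprang back.

**Last checks:**
- **Stack:** rim at about 128 mm after release, and the pot's axis within about 1 mm of where the stack stood. In the last picture all three pots stand upright.
- **Lever at the stop:** the push force rose from 5 N to 12 N, and the picture showed the lever against its stop pin.
- **Lever at rest:** the tab measured (457.5, -205.4) mm, against (457.9, -205.4) mm before the swing.
- **Bystanders:** the big pot, jar and bottle look unmoved in the last picture; I did not re-measure them. The robot touches nothing.

**One disagreement:** depth images put the fingertips level with the TCP, not the stated 19 mm ahead of it. I worked from the measured value, and the grasp, nesting and push all went as expected.

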